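Change the marker nest on the filling fixture

ROBOT

A 6-joint arm with a two-finger parallel gripper is mounted at the origin on a cart in front of the work surface, level with it; the furniture and walls round the work are solid. World frame = base frame: x ahead of the robot, y to its left, z up, the work surface at z = 0. Lengths are in mm, angles in rad, forces in N, time in s.
With the tool pointing down it reaches from about 350 to 875 mm from the base axis. Payload 4.2 kg.
Tool frame: the origin (TCP) lies midway between the tips of the shut fingers; the grasp point (between the pads) lies 19 mm behind it; z points along the fingers, y is the line along which they close (so a half turn about z gives the same grasp; the last joint's range is limited). The gripper opens to 85 mm and grips with 20 to 120 N. Pads are 22 mm wide; open, the fingers measure 114 mm over their backs; the gripper's body (76 mm by 85 mm) begins 54 mm behind the grasp point. The pads swing forward as they close: fully open they stand 13 mm farther back than shut.
Start: joints at [-0.913, 0.385, 0.008, 0, -1.194, -0.259], TCP at [242.708, -575.927, 201.112] pointing down, gripper open.
Joint ranges: [-3.14, 3.14], [-1.21, 2.06], [-1.07, 1.41], [-3.16, 2.05], [-2.99, -0.16], [-3.1, 3.1]. Speed limits (rad/s): [2.79, 2.79, 3.14, 3.14, 3.14, 3.14].

INTERFACE

Orientations are given as a unit quaternion [x, y, z, w].
In Python, from bench import arm gives the robot as it stands. The module is installed in compiled form; this text tells all that it offers.
- The arm moves only by the shell command python3 -m handwheel 'ROWS' [OPENING]. ROWS is JSON, a list of rows, each an object of numbers: "x", "y", "z": the shift along the world's x, y, z each as a share of 20 cm, from -1 to 1; "ax", "ay", "az": the turn, a rotation vector about the world's x, y, z each as a share of 90 degrees, from -1 to 1. In form: [{"x": .., "y": .., "z": .., "ax": .., "ay": .., "az": ..}, ...]. A call has exactly 8 rows; each row shifts and turns the commanded pose from where the row before left it; what a row does not reach is not made up. A row lasts 1/10 s, in which the tool goes at most 50 mm and 8.59 degrees, less where a joint would pass 70% of its speed; a pose out of reach is approached as far as the arm can. A call with a number of a shift or a turn outside -1 to 1 is refused whole. A call with a gripper value outside its range is refused whole. OPENING is the opening, from -1 (shut) to 1 (fully open), set as the call begins (- or left out, the last holds). The fingers move at their own pace and stop on an object; the grip force is fixed at half the most. Time passes only in rows, so rows that do not move let the fingers close, or fill a call up. It gives the time, the measured TCP pose, the force, the opening and the grip force at its end, in the units of the state.
- arm.read_state(): the state, without advancing time (a new reading comes with each control period).
- arm.get_image(name): name is "side" or "top"; returns the picture (420x560x3 uint8, red, green, blue); there is no depth.
- arm.camera_params(name): a dict with "K" (3x3 intrinsics, pixels), "k1" (the pictures are not rectified: a ray, as slopes to the right and down, at radius r is drawn at 1 + k1 r^2 times it, then the intrinsics apply), "position" and "orientation" of the camera in the world. Camera axes: x right, y down, z forward; pixel columns grow to the right and rows downward; lengths in mm; the calibration is good to about 2 mm. A picture is of the moment at which its call begins. camera_params takes no time and is no camera call.
- arm.job_done(): hands the job in; it is judged then, once.
The state is a dict: "clock": time; "joints": joint angles; "joint_vel": joint speeds; "joint_efforts": joint torques, N m; "position": TCP position; "ee_rot": TCP orientation; "contact_force": force on the tool from outside, world axes, zero at the start; "wrist_torque": the same for the moment, N m; "gripper_width": finger opening in mm; "grasp_force": force on a finger pad.
Only numpy, scipy, OpenCV 4.12 (cv2) and the standard library are available. Lean on these libraries where they do the work, as an engineer would, in place of code of your own. Each camera call takes 0.05 s, during which the arm holds its last target. There are 200 camera calls.

TASK

Set up the filling fixture for slim markers: take the bright aluminium nest (not the black one) out of the wooden rack, feel for the plain bore in the top of the steel receiver block on the small cross-slide, and press the nest gently and straight down, fully home against its spring. Keep it down and turn it until its two ears are under the keeper screws and up against their shanks, then let go so that it stays locked there. Never force it against the fixture, and leave the black nest and the small things about undisturbed.

Things in the scene. Friction and masses are not known exactly. Their poses are not given: they have to be found in the camera images.
- nest: the aluminium marker nest, loose, about 0.12 kg, standing upright in one of the two rack holes, 76 mm tall. Origin: centre of the foot of its spigot; z up along the spigot, x along its two ears. Oiled steel spigot: 16 mm diameter, z 0 to 28 mm, square-edged. Above it a collar with ears, a neck, a square head. A half turn about z makes no difference.
- nest_collar (a point): on the nest's axis at the underside of its collar, 28 mm above the foot. Collar 28 mm diameter, 6 mm thick; on the same level two ears stick out along the nest's +x and -x to 31 mm from the axis, 10 mm wide, 6 mm thick. Above it a round neck, 24 mm diameter, 12 mm high, with a dark rubber band.
- nest_head (a point): middle of the nest's square head, on the axis 61 mm above the foot. The head is 28 x 28 mm with flat sides facing the nest's x and y, 30 mm high (46 to 76 mm above the foot), with a 15 mm socket in its top for a marker. Grip it by two opposite flat sides.
- nest_black: the other nest: black plastic, orange band, wider socket, otherwise the same shape and size; it stays in the rack.
- rack: wooden rack block 76 x 200 x 32 mm, fixed; origin at the centre of its underside, z up. Two plain 21 mm through holes at y = +52 and -52 mm; a nest stands in each, loosely, its collar and ears resting on the top face at z = 32 mm, its foot 4 mm above the table. Either nest can be in either hole, its x axis up to 0.3 rad from the rack's.
- cross_slide: fixed base of the small x-y cross-slide that carries the steel receiver block, 150 x 120 mm; origin at the centre of its underside, z up. Crank handles toward -x (to x = -80 mm, 53 mm high) and -y (to y = -94 mm, 30 mm high). The slide is locked where the last job left it, so block, bore and keepers stand up to 3.5 mm off centre in x and in y, not turned; this offset is not reported.
- bore_mid (a point): on the level of the receiver block's flat top face (66 x 82 mm), 86 mm above the base's underside, in the middle of the slide's travel; axes as the cross-slide's. The true axis of the bore lies up to 3.5 mm from it in x and in y. The bore: plain, unchamfered, 17 mm diameter, blind, 30 mm deep, so the collar comes to rest on the face before the foot meets the floor.
- ejector_mid (a point): 20 mm below point bore_mid: level of the top of the sprung brass ejector in the bore (same unreported offset). It takes 4 N to start it down and 9 N with the collar on the face; left to itself and not locked, it lifts the nest 8 mm off its seat.
- keeper_mid (a point): 8.5 mm above point bore_mid: level of the undersides of the keeper washers. Two keeper screws stand on the face 28 mm to +y and -y (cross-slide axes) of the bore axis: shank 8 mm and washer 20 mm in diameter, screw heads up to 14.5 mm above the face. The nest's ears pass down beside the washers when more than about 35 degrees from the y axis, as along the x axis.
- lock_mid (a point): 25.5 mm below point bore_mid: where the foot of a locked nest ends (same unreported offset). With the collar pressed down on the face the nest is turned about its axis, either way, until the ears meet the screw shanks, pointing about 19 degrees from the cross-slide's y axis. Let go, the spring lifts the nest 2.5 mm and holds its ears up against the washers.
- cap_green: green marker cap lying loose on the table, 18 x 40 x 20 mm, origin under its centre; leave it.
- cap_black: black marker cap lying loose on the table, 18 x 40 x 20 mm, origin under its centre; leave it.
- hex_key: hex key lying loose on the table, 29 x 85 x 4 mm, origin under its centre; leave it.
- filling_hoses: the dark red hoses of the filling machine, fixed. They arch out in front of the machine between y = 0 and 0.23 m, as near as x = 0.47 m, at heights of 0.19 to 0.29 m above the table: keep arm, gripper and load above or in front of them on the way from the rack to the cross-slide. Farther right they rise again to 0.29 m, beyond y = -0.40 m.
Things that resemble listed ones, but are neither listed nor needed, are in the scene too. Several things look just like the nest: the one meant starts farthest from the robot's base.

How it is judged (in metres and radians):
On the way, in this order (a step that is already met when the one before it is completed fails the run):
1. the aluminium nest is lifted clear of the rack (height (world z) of nest above 0.045 m), for 0.1 s.
2. it is pressed home in the bore, collar on the receiver block (within 2 mm), ears still clear of the keepers (z of nest in the frame of bore_mid below -0.026 m and horizontal distance between nest and bore_mid below 0.01 m and angle between the x axis of nest and the y axis of cross_slide, either way round above 0.51 rad), for 0.1 s.
At the end, for the whole second after the job is handed in: The aluminium nest sits upright (within 4 degrees) and at rest in the bore with its foot at least 23.5 mm below the receiver's face, its ears under the keeper washers, within 27 degrees of the line through the screws (they meet the shanks at about 19), and it is released (z of nest in the frame of bore_mid below -0.0235 m and horizontal distance between nest and bore_mid below 0.01 m and angle between the x axis of nest and the y axis of cross_slide, either way round below 0.48 rad and angle between nest's own z axis and vertical below 0.07 rad and linear speed of nest below 0.02 m/s); the robot touches nothing.
It fails at once if the nest is forced against the fixture (over 45 N) (contact force between nest and cross_slide above 45 N).
It fails at once if the gripper or arm knocks the fixture (over 20 N) (contact force between any of the fingers, the arm and cross_slide above 20 N).
It fails at once if the black nest is pulled out or shifted by more than 15 mm (distance of nest_black from where it was at the start of the episode above 0.015 m).
It fails at once if a cap or the hex key is shifted by more than 30 mm (distance of any of cap_green, cap_black, hex_key from where it was at the start of the episode above 0.03 m).
It also fails if it takes over 72 s, if anything falls off the work surface, if the arm or the gripper's body presses on something with over 40 N, if the wrist force passes 120 N, or if a joint passes its speed limit or range.

## Working session

There is one attempt and no reset: what is moved stays moved. The work goes in short steps, Python scripts to look and compute and a shell command to move; the robot and the scene stay as the last step left them, time stands still between calls to the robot, and variables do not carry over. Pictures are saved under pics/ and viewed, at most 10 in all, crops included, and the job is handed in when it is done.

```bash
mkdir -p pics; cat > h.py <<'E'
from bench import arm
import numpy as np, cv2
from scipy.spatial.transform import Rotation as R
def rot(p):
    o=np.array(p["orientation"]);return R.from_quat(o).as_matrix() if o.size==4 else o.reshape(3,3)
def ray(n,u,v):
    p=arm.camera_params(n);K=np.array(p["K"]);k=p["k1"]
    d=np.array([(u-K[0,2])/K[0,0],(v-K[1,2])/K[1,1]]);s=d.copy()
    for _ in range(30): s=d/(1+k*(s@s))
    r=rot(p)@np.array([*s,1]);return np.array(p["position"],float),r
def at(n,u,v,z):
    o,r=ray(n,u,v);return o+r*(z-o[2])/r[2]
def proj(n,P):
    p=arm.camera_params(n);K=np.array(p["K"]);q=rot(p).T@(np.array(P,float)-p["position"])
    s=q[:2]/q[2];s=s*(1+p["k1"]*(s@s));return K[0,0]*s[0]+K[0,2],K[1,1]*s[1]+K[1,2]
def save(n,f,crop=None,k=1):
    im=arm.get_image(n)[...,::-1]
    if crop: a,b,c,d=crop; im=im[b:d,a:c]
    cv2.imwrite("pics/"+f,cv2.resize(im,None,fx=k,fy=k,interpolation=cv2.INTER_CUBIC))
E
python3 - <<'E'
from h import *
np.set_printoptions(precision=3,suppress=True)
for n in("top","side"):
    print(arm.camera_params(n)); im=arm.get_image(n)[...,::-1]; cv2.imwrite(f"pics/{n}0raw.png",im); cv2.imwrite(f"pics/{n}0.png",cv2.resize(im,None,fx=1.4,fy=1.4,interpolation=cv2.INTER_CUBIC))
print(arm.read_state())
E
```

```text
{'K': array([[478.316,   0.   , 275.407],
       [  0.   , 478.316, 214.305],
       [  0.   ,   0.   ,   1.   ]]), 'k1': 0.024063591113936862, 'position': array([ 357.102,   75.766, 1001.582]), 'orientation': array([ 0.715, -0.696,  0.039, -0.06 ])}
{'K': array([[394.579,   0.   , 286.138],
       [  0.   , 394.579, 210.703],
       [  0.   ,   0.   ,   1.   ]]), 'k1': -0.10225671725492394, 'position': array([337.563, 922.935, 604.056]), 'orientation': array([-0.083,  0.866, -0.492,  0.038])}
{'clock': 0.1, 'joints': array([-0.913,  0.385,  0.007, -0.   , -1.194, -0.259]), 'joint_vel': array([-0.002, -0.001,  0.003,  0.002,  0.   ,  0.   ]), 'joint_efforts': array([ -0.   , -39.332,  18.893,   4.198,  -0.003,  -0.   ]), 'position': array([ 242.471, -575.426,  200.156]), 'ee_rot': array([-0.198,  0.98 ,  0.001, -0.   ]), 'contact_force': array([ 0.332,  0.086, -0.343]), 'wrist_torque': array([0.011, 0.012, 0.011]), 'grasp_force': 0.0, 'gripper_width': 85.43180652130418}
```

View pics/top0.png

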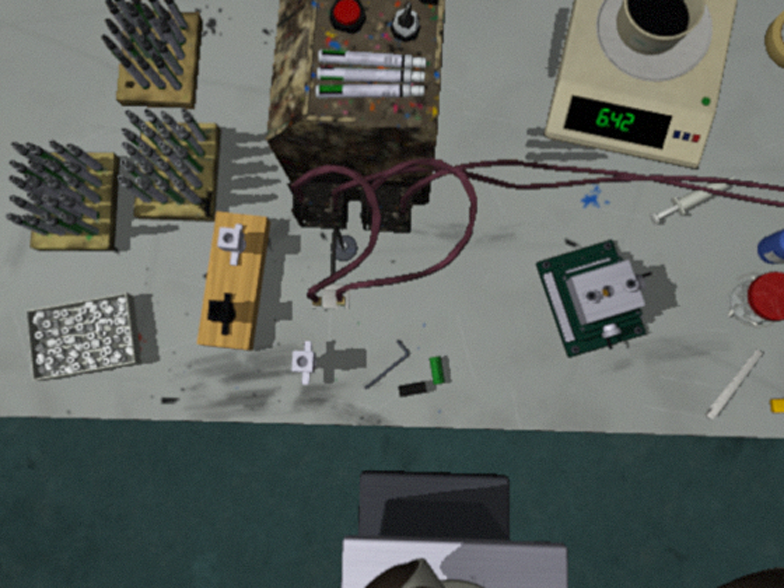

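View pics/side0.png

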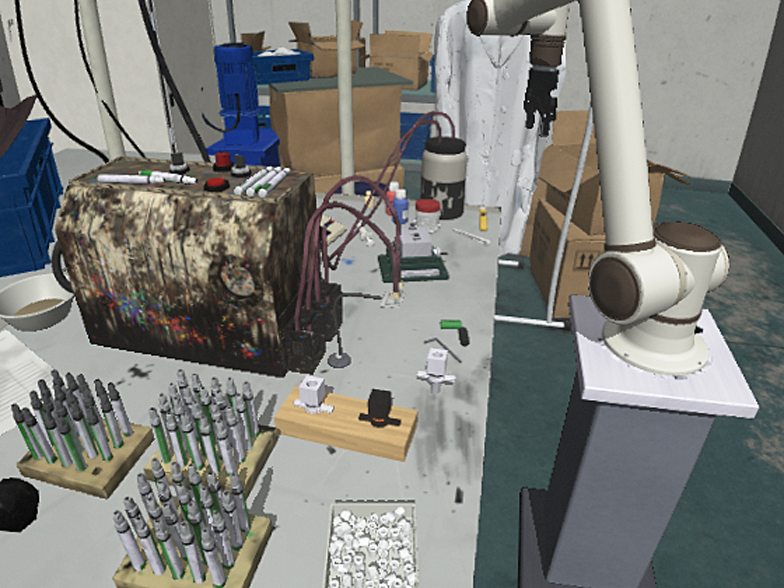

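Top view (784 px wide): aluminium nest in the rack at (230,238), black nest at (222,312), and a loose lookalike on the table at (303,362), nearer the base. The cross-slide is at (600,295). Candidates for the nest are (230,238) and (303,362); the first is in the rack and farther from the base, so I choose it and check it in a crop.

```bash
python3 - <<'E'
from h import *
a=cv2.imread("pics/top0raw.png");s=cv2.imread("pics/side0raw.png")
def c(im,x0,y0,x1,y1,k): return cv2.resize(im[y0:y1,x0:x1],None,fx=k,fy=k,interpolation=cv2.INTER_CUBIC)
A=c(a,140,150,200,255,5.5); B=c(a,375,165,475,260,5.5)
h=max(A.shape[0],B.shape[0]);pad=lambda m:np.vstack([m,np.zeros((h-m.shape[0],m.shape[1],3),np.uint8)]) 
o=cv2.resize(np.hstack([pad(A)]),None,fx=1,fy=1)
cv2.imwrite("pics/cropA.png",np.hstack([pad(A)]));
# left: nest/rack top (x5, origin 140,145; ) ; right: side
A=c(a,140,145,215,255,5); S=c(s,190,255,310,340,3.5)
m=np.zeros((550,800,3),np.uint8); m[:A.shape[0],:A.shape[1]]=A; m[:S.shape[0],380:380+S.shape[1]]=S
cv2.imwrite("pics/crop1.png",m); cv2.imwrite("pics/crop2.png",c(a,378,165,482,260,6))
E
```

```text
(no output)
```

View pics/crop1.png

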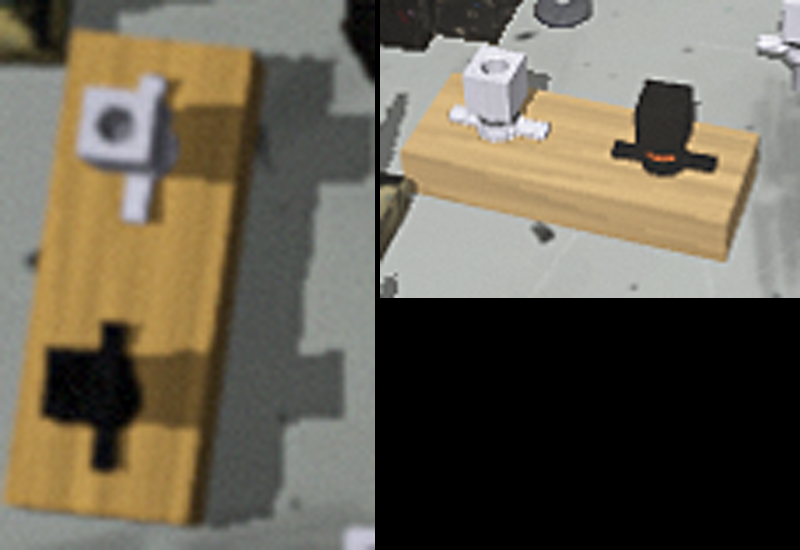

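View pics/crop2.png

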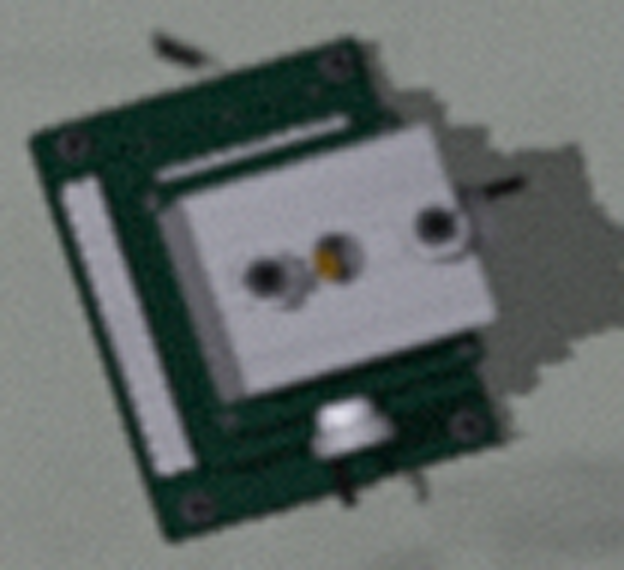

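The chosen nest is the bright one in the rack: socket centre at top raw (163,170) and side raw (223,274). Bore at top raw (434,208), screw heads at about (422.7,211.3) and (450.8,202.5). Measuring positions now.

```bash
python3 - <<'E'
from h import *
np.set_printoptions(precision=1,suppress=True)
A=lambda u,v:(140+u/5,145+v/5)
B=lambda u,v:(378+u/6,165+v/6)
print("nest top z80",at("top",*A(115,123),80), at("side",190+114/3.5,255+67/3.5,80))
o1,d1=ray("top",*A(115,123));o2,d2=ray("side",190+114/3.5,255+67/3.5)
M=np.c_[d1,-d2];t=np.linalg.lstsq(M,o2-o1,rcond=None)[0];print("tri",o1+d1*t[0],o2+d2*t[1])
e1=at("top",*A(153,77),38);e2=at("top",*A(135,220),38);print("ears",e1,e2,(e1+e2)/2,np.linalg.norm(e1-e2),np.degrees(np.arctan2(*(e1-e2)[[1,0]])))
c=[at("top",*A(*p),80) for p in((83,87),(155,87),(150,160),(79,155))];print("head corners",c)
l=at("top",303/1.4,362/1.4,76);print("lookalike",l)
r=[at("top",*A(*p),32) for p in((73,32),(258,52),(190,522),(8,500))];print("rack",r,np.mean(r,0))
s1=at("top",*B(268,278),100.5);s2=at("top",*B(437,225),100.5);print("screws",s1,s2,(s1+s2)/2,np.linalg.norm(s1-s2),"yaw y axis",np.degrees(np.arctan2(*(s1-s2)[[1,0]])))
print("bore",at("top",*B(337,258),86))
b=[at("top",*B(*p),86) for p in((185,195),(428,122),(497,315),(240,397))];print("block",b,np.mean(b,0))
for n,p in dict(hexk=(388,365),capg=(437,370),capb=(412,388),knob=(612,332),fit=(328,298)).items(): print(n,at("top",p[0]/1.4,p[1]/1.4,10))
s=arm.read_state();print(R.from_quat(s["ee_rot"]).as_matrix())
E
```

```text
nest top z80 [570.7 330.1  80. ] [569.1 333.6  80. ]
tri [571.3 330.7  77.6] [570.3 330.6  77.3]
ears [600.3 327.   38. ] [539.7 330.9  38. ] [570.  328.9  38. ] 60.696143067260884 -3.7078059160415817
head corners [array([585. , 343.7,  80. ]), array([585.7, 315. ,  80. ]), array([556. , 315.2,  80. ]), array([557.4, 343.6,  80. ])]
lookalike [397.9 216.5  76. ]
rack [array([620.4, 363.3,  32. ]), array([613.5, 285. ,  32. ]), array([416.4, 302.4,  32. ]), array([423.5, 377.5,  32. ])] [518.5 332.1  32. ]
screws [ 496.2 -173.4  100.5] [ 514.3 -226.   100.5] [ 505.3 -199.7  100.5] 55.64900794856459 yaw y axis 108.98680570449561
bore [ 505.4 -199.2   86. ]
block [array([ 524.8, -151.5,   86. ]), array([ 550.3, -228.8,   86. ]), array([ 488.3, -249. ,   86. ]), array([ 460. , -168.1,   86. ])] [ 505.8 -199.3   86. ]
hexk [399.8 100.5  10. ]
capg [394.5  28.2  10. ]
capb [367.2  64.4  10. ]
knob [ 457.2 -227.    10. ]
fit [497.5 193.3  10. ]
[[-0.9 -0.4 -0. ]
 [-0.4  0.9  0. ]
 [ 0.   0.  -1. ]]
```

Checks: ear span 60.7 (expected 62), screw span 55.6 (56), head about 28.5, bore equal to screw midpoint. These agree. Nest is at (570.5, 330), yaw -3.7°. Bore is at (505.4, -199.4), with the slide's y axis at 109°. Approaching in front of the hoses.

```bash
python3 -m handwheel '[{"x":0.053,"y":0.22,"az":-0.037},{"x":0.053,"y":0.22,"az":-0.037},{"x":0.053,"y":0.22,"az":-0.037},{"x":0.053,"y":0.22,"az":-0.037},{"x":0.053,"y":0.22,"az":-0.037},{"x":0.053,"y":0.22,"az":-0.037},{"x":0.053,"y":0.22,"az":-0.037},{"x":0.053,"y":0.22,"az":-0.037}]' 1
python3 -m handwheel '[{"x":0.053,"y":0.22},{"x":0.053,"y":0.22},{"x":0.053,"y":0.22},{"x":0.053,"y":0.22},{"x":0.053,"y":0.22},{"y":0.23},{"y":0.23},{"y":0.23}]'
```

```text
invalid input at $[0]: expected keys x, y, z, ax, ay, az
invalid input at $[0]: expected keys x, y, z, ax, ay, az
```

```bash
python3 -m handwheel '[{"x":0.053,"y":0.22,"z":0,"ax":0,"ay":0,"az":-0.037},{"x":0.053,"y":0.22,"z":0,"ax":0,"ay":0,"az":-0.037},{"x":0.053,"y":0.22,"z":0,"ax":0,"ay":0,"az":-0.037},{"x":0.053,"y":0.22,"z":0,"ax":0,"ay":0,"az":-0.037},{"x":0.053,"y":0.22,"z":0,"ax":0,"ay":0,"az":-0.037},{"x":0.053,"y":0.22,"z":0,"ax":0,"ay":0,"az":-0.037},{"x":0.053,"y":0.22,"z":0,"ax":0,"ay":0,"az":-0.037},{"x":0.053,"y":0.22,"z":0,"ax":0,"ay":0,"az":-0.037}]' 1
python3 -m handwheel '[{"x":0.053,"y":0.22,"z":0,"ax":0,"ay":0,"az":0},{"x":0.053,"y":0.22,"z":0,"ax":0,"ay":0,"az":0},{"x":0.053,"y":0.22,"z":0,"ax":0,"ay":0,"az":0},{"x":0.053,"y":0.22,"z":0,"ax":0,"ay":0,"az":0},{"x":0.053,"y":0.22,"z":0,"ax":0,"ay":0,"az":0},{"x":0,"y":0.23,"z":0,"ax":0,"ay":0,"az":0},{"x":0,"y":0.23,"z":0,"ax":0,"ay":0,"az":0},{"x":0,"y":0.23,"z":0,"ax":0,"ay":0,"az":0}]'
```

```text
clock: 0.9
position: [327.2, -222.2, 201.0]
ee_rot: [0.035, 0.999, 0.0, 0.0]
contact_force: [1.5, 0.8, 0.3]
gripper_width: 85.6
grasp_force: 0.0
clock: 1.7
position: [379.8, 135.9, 201.1]
ee_rot: [0.033, 0.999, 0.0, -0.0]
contact_force: [0.3, -0.1, 0.1]
gripper_width: 85.4
grasp_force: 0.0
```

```bash
python3 -m handwheel '[{"x":0,"y":0.245,"z":0,"ax":0,"ay":0,"az":0},{"x":0,"y":0.245,"z":0,"ax":0,"ay":0,"az":0},{"x":0,"y":0.245,"z":0,"ax":0,"ay":0,"az":0},{"x":0,"y":0.245,"z":0,"ax":0,"ay":0,"az":0},{"x":0.24,"y":0,"z":0,"ax":0,"ay":0,"az":0},{"x":0.24,"y":0,"z":0,"ax":0,"ay":0,"az":0},{"x":0.24,"y":0,"z":0,"ax":0,"ay":0,"az":0},{"x":0.23,"y":0,"z":0,"ax":0,"ay":0,"az":0}]'
python3 -m handwheel '[{"x":0,"y":0,"z":-0.2,"ax":0,"ay":0,"az":0},{"x":0,"y":0,"z":-0.2,"ax":0,"ay":0,"az":0},{"x":0,"y":0,"z":-0.1,"ax":0,"ay":0,"az":0},{"x":0,"y":0,"z":0,"ax":0,"ay":0,"az":0},{"x":0,"y":0,"z":0,"ax":0,"ay":0,"az":0},{"x":0,"y":0,"z":0,"ax":0,"ay":0,"az":0},{"x":0,"y":0,"z":0,"ax":0,"ay":0,"az":0},{"x":0,"y":0,"z":0,"ax":0,"ay":0,"az":0}]'
python3 - <<'E'
from h import *
a=arm.get_image("top")[145:235,120:230,::-1];b=arm.get_image("side")[180:300,160:300,::-1]
A=cv2.resize(a,None,fx=4,fy=4);B=cv2.resize(b,None,fx=2.5,fy=2.5);m=np.zeros((360,790,3),np.uint8);m[:360,:440]=A;m[:300,440:790]=B;cv2.imwrite("pics/pre.png",m)
E
```

```text
clock: 2.5
position: [571.9, 330.2, 200.3]
ee_rot: [0.033, 0.999, -0.0, -0.0]
contact_force: [-0.5, 1.3, 0.2]
gripper_width: 85.6
grasp_force: 0.0
clock: 3.3
position: [571.0, 330.6, 102.7]
ee_rot: [0.033, 0.999, 0.001, 0.001]
contact_force: [0.8, 0.2, -0.2]
gripper_width: 85.4
grasp_force: 0.0
```

View pics/pre.png

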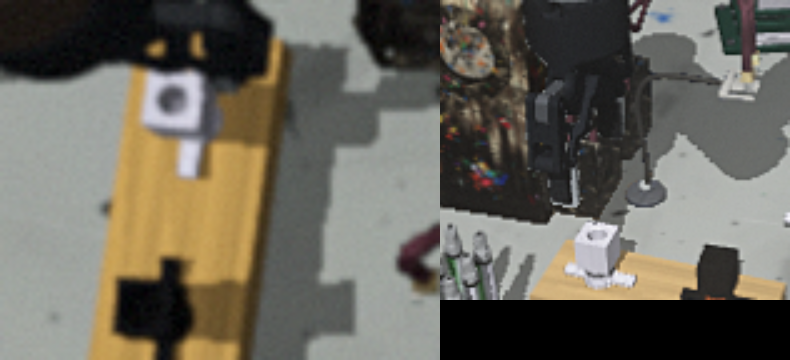

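The gripper hovers beyond the nest in the top crop because of parallax. In the side crop the fingertips are at about raw (212,262). I'll check that against the projection.

```bash
python3 - <<'E'
from h import *
s=arm.read_state();p=s["position"];print(p)
for dy in(-45,0,45):
  print(dy,[np.round(proj(n,p+np.array([0,dy,13])),0) for n in("side","top")])
print(proj("side",[570.7,330.3,80]))
E
```

```text
[570.72304056 330.33434764 102.03946714]
-45 [array([228., 247.]), array([182., 166.])]
0 [array([221., 259.]), array([158., 165.])]
45 [array([214., 274.]), array([135., 165.])]
(np.float64(222.33197132642147), np.float64(273.00769211201305))
```

```bash
python3 -m handwheel '[{"x":0,"y":0,"z":-0.1,"ax":0,"ay":0,"az":0},{"x":0,"y":0,"z":-0.1,"ax":0,"ay":0,"az":0},{"x":0,"y":0,"z":-0.05,"ax":0,"ay":0,"az":0},{"x":0,"y":0,"z":0,"ax":0,"ay":0,"az":0},{"x":0,"y":0,"z":0,"ax":0,"ay":0,"az":0},{"x":0,"y":0,"z":0,"ax":0,"ay":0,"az":0},{"x":0,"y":0,"z":0,"ax":0,"ay":0,"az":0},{"x":0,"y":0,"z":0,"ax":0,"ay":0,"az":0}]'
python3 -m handwheel '[{"x":0,"y":0,"z":0,"ax":0,"ay":0,"az":0},{"x":0,"y":0,"z":0,"ax":0,"ay":0,"az":0},{"x":0,"y":0,"z":0,"ax":0,"ay":0,"az":0},{"x":0,"y":0,"z":0,"ax":0,"ay":0,"az":0},{"x":0,"y":0,"z":0,"ax":0,"ay":0,"az":0},{"x":0,"y":0,"z":0,"ax":0,"ay":0,"az":0},{"x":0,"y":0,"z":0,"ax":0,"ay":0,"az":0},{"x":0,"y":0,"z":0,"ax":0,"ay":0,"az":0}]' -1
```

```text
clock: 4.2
position: [570.8, 330.3, 51.9]
ee_rot: [0.033, 0.999, 0.0, 0.0]
contact_force: [0.0, -0.6, 0.7]
gripper_width: 85.6
grasp_force: 0.0
clock: 5.0
position: [570.5, 330.1, 51.1]
ee_rot: [0.033, 0.999, -0.0, -0.0]
contact_force: [0.1, 0.4, 0.1]
gripper_width: -0.1
grasp_force: 0.0
```

The fingers shut on nothing, so I look.

```bash
python3 - <<'E'
from h import *
a=arm.get_image("top")[140:240,110:210,::-1];b=arm.get_image("side")[200:330,170:310,::-1]
A=cv2.resize(a,None,fx=4,fy=4);B=cv2.resize(b,None,fx=2.8,fy=2.8);m=np.zeros((400,795,3),np.uint8);m[:400,:400]=A;m[:B.shape[0],400:400+B.shape[1]]=B;cv2.imwrite("pics/miss.png",m)
E
```

```text
(no output)
```

View pics/miss.png

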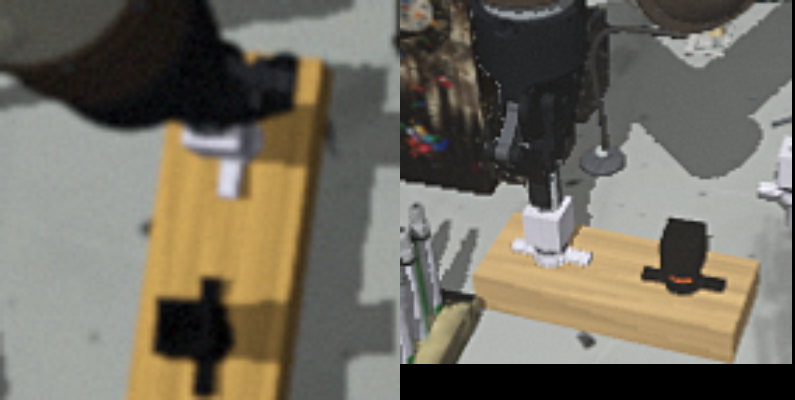

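The shut fingers seem to stand at or above the nest's top rather than around it. I'll raise them 60 mm and measure the tip in both views.

```bash
python3 -m handwheel '[{"x":0,"y":0,"z":0.1,"ax":0,"ay":0,"az":0},{"x":0,"y":0,"z":0.1,"ax":0,"ay":0,"az":0},{"x":0,"y":0,"z":0.1,"ax":0,"ay":0,"az":0},{"x":0,"y":0,"z":0,"ax":0,"ay":0,"az":0},{"x":0,"y":0,"z":0,"ax":0,"ay":0,"az":0},{"x":0,"y":0,"z":0,"ax":0,"ay":0,"az":0},{"x":0,"y":0,"z":0,"ax":0,"ay":0,"az":0},{"x":0,"y":0,"z":0,"ax":0,"ay":0,"az":0}]'
python3 - <<'E'
from h import *
a=arm.get_image("top")[140:240,110:210,::-1];b=arm.get_image("side")[190:290,180:280,::-1]
m=np.hstack([cv2.resize(a,None,fx=4,fy=4),cv2.resize(b,None,fx=4,fy=4,interpolation=cv2.INTER_CUBIC)]);cv2.imwrite("pics/tip.png",m)
p=arm.read_state()["position"];print(p,proj("side",p),proj("top",p),[proj("side",[570.5,330,z]) for z in(100,120,140,160)])
E
```

```text
clock: 5.9
position: [570.2, 329.8, 110.1]
ee_rot: [0.033, 0.999, -0.001, -0.001]
contact_force: [-0.4, -0.1, 0.3]
gripper_width: 0.5
grasp_force: 0.0
[570.34438179 329.93153386 110.5121244 ] (np.float64(221.4963117962289), np.float64(261.1588465619671)) (np.float64(158.90876375810615), np.float64(166.0768276022396)) [(np.float64(221.78011946318676), np.float64(265.27633765414726)), (np.float64(221.07575163211158), np.float64(257.4115266221146)), (np.float64(220.35775965526958), np.float64(249.32715991874994)), (np.float64(219.62599048304014), np.float64(241.01616235021987))]
```

View pics/tip.png

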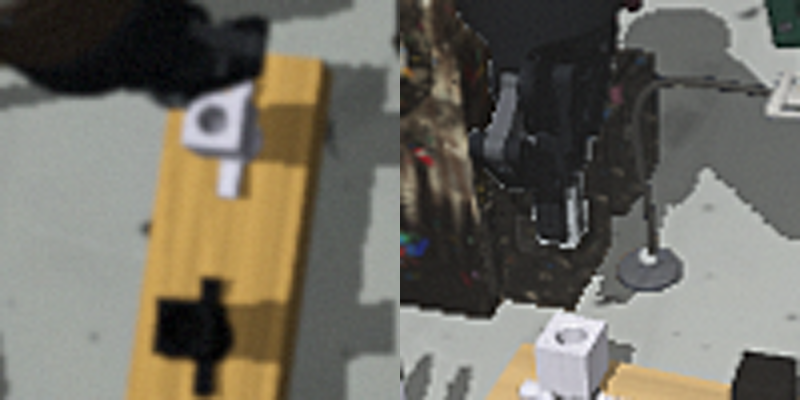

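The shut tip appears at side raw (221,251), while the reported pose projects to (221,261). That puts the tips about 25–28 mm higher than reported, with x agreeing. In all three views they stood above the nest. I open, descend to a reported 27 mm in two stages (safe under either reading) while watching the force, and close.

```bash
python3 -m handwheel '[{"x":0,"y":0,"z":0,"ax":0,"ay":0,"az":0},{"x":0,"y":0,"z":0,"ax":0,"ay":0,"az":0},{"x":0,"y":0,"z":0,"ax":0,"ay":0,"az":0},{"x":0,"y":0,"z":0,"ax":0,"ay":0,"az":0},{"x":0,"y":0,"z":-0.1,"ax":0,"ay":0,"az":0},{"x":0,"y":0,"z":-0.1,"ax":0,"ay":0,"az":0},{"x":0,"y":0,"z":-0.1,"ax":0,"ay":0,"az":0},{"x":0,"y":0,"z":0,"ax":0,"ay":0,"az":0}]' 1
python3 -m handwheel '[{"x":0,"y":0,"z":-0.03,"ax":0,"ay":0,"az":0},{"x":0,"y":0,"z":-0.03,"ax":0,"ay":0,"az":0},{"x":0,"y":0,"z":0,"ax":0,"ay":0,"az":0},{"x":0,"y":0,"z":0,"ax":0,"ay":0,"az":0},{"x":0,"y":0,"z":0,"ax":0,"ay":0,"az":0},{"x":0,"y":0,"z":0,"ax":0,"ay":0,"az":0},{"x":0,"y":0,"z":0,"ax":0,"ay":0,"az":0},{"x":0,"y":0,"z":0,"ax":0,"ay":0,"az":0}]'
```

```text
clock: 6.8
position: [568.6, 328.6, 48.0]
ee_rot: [0.033, 0.999, -0.002, -0.003]
contact_force: [-0.4, 0.0, -1.2]
gripper_width: 85.2
grasp_force: 0.0
clock: 7.6
position: [570.5, 330.1, 39.3]
ee_rot: [0.033, 0.999, 0.0, 0.0]
contact_force: [-0.0, 0.0, 1.1]
gripper_width: 85.6
grasp_force: 0.0
```

```bash
python3 -m handwheel '[{"x":0,"y":0,"z":-0.03,"ax":0,"ay":0,"az":0},{"x":0,"y":0,"z":-0.03,"ax":0,"ay":0,"az":0},{"x":0,"y":0,"z":0,"ax":0,"ay":0,"az":0},{"x":0,"y":0,"z":0,"ax":0,"ay":0,"az":0},{"x":0,"y":0,"z":0,"ax":0,"ay":0,"az":0},{"x":0,"y":0,"z":0,"ax":0,"ay":0,"az":0},{"x":0,"y":0,"z":0,"ax":0,"ay":0,"az":0},{"x":0,"y":0,"z":0,"ax":0,"ay":0,"az":0}]'
python3 -m handwheel '[{"x":0,"y":0,"z":0,"ax":0,"ay":0,"az":0},{"x":0,"y":0,"z":0,"ax":0,"ay":0,"az":0},{"x":0,"y":0,"z":0,"ax":0,"ay":0,"az":0},{"x":0,"y":0,"z":0,"ax":0,"ay":0,"az":0},{"x":0,"y":0,"z":0,"ax":0,"ay":0,"az":0},{"x":0,"y":0,"z":0,"ax":0,"ay":0,"az":0},{"x":0,"y":0,"z":0,"ax":0,"ay":0,"az":0},{"x":0,"y":0,"z":0,"ax":0,"ay":0,"az":0}]' -1
```

```text
clock: 8.4
position: [570.6, 330.1, 27.3]
ee_rot: [0.033, 0.999, 0.0, 0.0]
contact_force: [0.1, 0.4, 0.2]
gripper_width: 85.9
grasp_force: 0.0
clock: 9.2
position: [570.7, 330.2, 27.3]
ee_rot: [0.033, 0.999, 0.0, 0.0]
contact_force: [0.1, -0.0, 1.5]
gripper_width: 27.1
grasp_force: 59.8
```

Gripped: 27 mm wide, 60 N, and the foot sits 23.3 mm below the reported TCP. Lift and back out in front of the hoses.

```bash
python3 -m handwheel '[{"x":0,"y":0,"z":0.1,"ax":0,"ay":0,"az":0},{"x":0,"y":0,"z":0.2,"ax":0,"ay":0,"az":0},{"x":0,"y":0,"z":0.2,"ax":0,"ay":0,"az":0},{"x":0,"y":0,"z":0.2,"ax":0,"ay":0,"az":0},{"x":0,"y":0,"z":0.05,"ax":0,"ay":0,"az":0},{"x":-0.2,"y":0,"z":0,"ax":0,"ay":0,"az":0},{"x":-0.2,"y":0,"z":0,"ax":0,"ay":0,"az":0},{"x":-0.2,"y":0,"z":0,"ax":0,"ay":0,"az":0}]'
python3 -m handwheel '[{"x":-0.2,"y":0,"z":0,"ax":0,"ay":0,"az":0},{"x":-0.15,"y":0,"z":0,"ax":0,"ay":0,"az":0},{"x":0,"y":-0.2,"z":0,"ax":0,"ay":0,"az":0},{"x":0,"y":-0.22,"z":0,"ax":0,"ay":0,"az":0},{"x":0,"y":-0.22,"z":0,"ax":0,"ay":0,"az":0},{"x":0,"y":-0.22,"z":0,"ax":0,"ay":0,"az":0},{"x":0,"y":-0.22,"z":0,"ax":0,"ay":0,"az":0},{"x":0,"y":-0.22,"z":0,"ax":0,"ay":0,"az":0}]'
python3 -m handwheel '[{"x":0,"y":-0.22,"z":0,"ax":0,"ay":0,"az":0},{"x":0,"y":-0.22,"z":0,"ax":0,"ay":0,"az":0},{"x":0.12,"y":-0.18,"z":0,"ax":0,"ay":0,"az":0},{"x":0.12,"y":-0.18,"z":0,"ax":0,"ay":0,"az":0},{"x":0.12,"y":-0.18,"z":0,"ax":0,"ay":0,"az":0},{"x":0.12,"y":-0.18,"z":0,"ax":0,"ay":0,"az":0},{"x":0.12,"y":-0.18,"z":0,"ax":0,"ay":0,"az":0},{"x":0,"y":0,"z":0,"ax":0,"ay":0,"az":0}]'
```

```text
clock: 10.0
position: [448.4, 329.0, 175.2]
ee_rot: [0.034, 0.999, -0.001, -0.001]
contact_force: [0.1, 1.1, -1.3]
gripper_width: 27.1
grasp_force: 59.9
clock: 10.8
position: [379.1, 68.0, 176.1]
ee_rot: [0.033, 0.999, -0.0, -0.001]
contact_force: [1.4, -0.0, -1.5]
gripper_width: 27.0
grasp_force: 59.9
clock: 11.6
position: [501.9, -201.3, 174.7]
ee_rot: [0.035, 0.999, -0.0, -0.001]
contact_force: [0.0, 0.5, -2.7]
gripper_width: 26.5
grasp_force: 60.1
```

```bash
python3 -m handwheel '[{"x":0.02,"y":0.003,"z":-0.1,"ax":0,"ay":0,"az":0},{"x":0,"y":0,"z":-0.1,"ax":0,"ay":0,"az":0},{"x":0,"y":0,"z":-0.06,"ax":0,"ay":0,"az":0},{"x":0,"y":0,"z":-0.03,"ax":0,"ay":0,"az":0},{"x":0,"y":0,"z":0,"ax":0,"ay":0,"az":0},{"x":0,"y":0,"z":0,"ax":0,"ay":0,"az":0},{"x":0,"y":0,"z":0,"ax":0,"ay":0,"az":0},{"x":0,"y":0,"z":0,"ax":0,"ay":0,"az":0}]'
python3 - <<'E'
from h import *
a=arm.get_image("top")[165:260,385:480,::-1];b=arm.get_image("side")[140:215,255:345,::-1]
cv2.imwrite("pics/top3raw.png",arm.get_image("top")[...,::-1]);m=np.zeros((480,800,3),np.uint8);A=cv2.resize(a,None,fx=4,fy=4,interpolation=cv2.INTER_CUBIC);B=cv2.resize(b,None,fx=4.6,fy=4.6,interpolation=cv2.INTER_CUBIC)
m[:380,:380]=A;m[:B.shape[0],384:384+B.shape[1]]=B;cv2.imwrite("pics/over.png",m)
p=arm.read_state();print(p["position"],p["contact_force"])
E
```

```text
clock: 12.4
position: [505.0, -197.3, 120.0]
ee_rot: [0.033, 0.999, -0.0, 0.001]
contact_force: [-0.1, 0.4, -1.5]
gripper_width: 26.9
grasp_force: 60.2
[ 504.69449214 -197.32615684  119.54415256] [-0.87451775 -0.0096665  -1.44473514]
```

View pics/over.png

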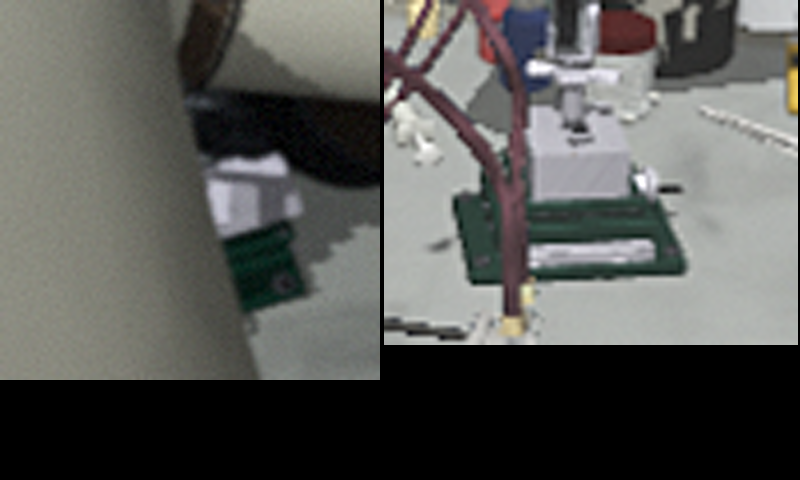

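Top view is blocked by the arm. In the side crop the spigot (575,105) hangs over the block top, just behind the near screw (580,135), which is consistent. Now feel down.

```bash
python3 -m handwheel '[{"x":0.003,"y":-0.01,"z":-0.02,"ax":0,"ay":0,"az":0},{"x":0,"y":0,"z":-0.02,"ax":0,"ay":0,"az":0},{"x":0,"y":0,"z":-0.01,"ax":0,"ay":0,"az":0},{"x":0,"y":0,"z":0,"ax":0,"ay":0,"az":0},{"x":0,"y":0,"z":0,"ax":0,"ay":0,"az":0},{"x":0,"y":0,"z":0,"ax":0,"ay":0,"az":0},{"x":0,"y":0,"z":0,"ax":0,"ay":0,"az":0},{"x":0,"y":0,"z":0,"ax":0,"ay":0,"az":0}]'
python3 -m handwheel '[{"x":0,"y":0,"z":-0.005,"ax":0,"ay":0,"az":0},{"x":0,"y":0,"z":-0.005,"ax":0,"ay":0,"az":0},{"x":0,"y":0,"z":0,"ax":0,"ay":0,"az":0},{"x":0,"y":0,"z":0,"ax":0,"ay":0,"az":0},{"x":0,"y":0,"z":0,"ax":0,"ay":0,"az":0},{"x":0,"y":0,"z":0,"ax":0,"ay":0,"az":0},{"x":0,"y":0,"z":0,"ax":0,"ay":0,"az":0},{"x":0,"y":0,"z":0,"ax":0,"ay":0,"az":0}]'
```

```text
clock: 13.35
position: [505.2, -199.3, 109.2]
ee_rot: [0.033, 0.999, -0.0, 0.0]
contact_force: [-0.4, 0.4, -2.3]
gripper_width: 26.9
grasp_force: 60.2
clock: 14.15
position: [505.1, -199.3, 107.1]
ee_rot: [0.033, 0.999, -0.0, -0.0]
contact_force: [0.5, -0.8, -1.2]
gripper_width: 27.2
grasp_force: 60.2
```

```bash
python3 -m handwheel '[{"x":0,"y":0,"z":-0.005,"ax":0,"ay":0,"az":0},{"x":0,"y":0,"z":0,"ax":0,"ay":0,"az":0},{"x":0,"y":0,"z":0,"ax":0,"ay":0,"az":0},{"x":0,"y":0,"z":0,"ax":0,"ay":0,"az":0},{"x":0,"y":0,"z":-0.005,"ax":0,"ay":0,"az":0},{"x":0,"y":0,"z":0,"ax":0,"ay":0,"az":0},{"x":0,"y":0,"z":0,"ax":0,"ay":0,"az":0},{"x":0,"y":0,"z":0,"ax":0,"ay":0,"az":0}]'
```

```text
clock: 14.95
position: [505.1, -199.3, 105.1]
ee_rot: [0.033, 0.999, 0.0, -0.0]
contact_force: [0.1, -0.3, -0.6]
gripper_width: 27.0
grasp_force: 60.2
```

```bash
python3 -m handwheel '[{"x":0,"y":0,"z":-0.005,"ax":0,"ay":0,"az":0},{"x":0,"y":0,"z":0,"ax":0,"ay":0,"az":0},{"x":0,"y":0,"z":0,"ax":0,"ay":0,"az":0},{"x":0,"y":0,"z":0,"ax":0,"ay":0,"az":0},{"x":0,"y":0,"z":-0.005,"ax":0,"ay":0,"az":0},{"x":0,"y":0,"z":0,"ax":0,"ay":0,"az":0},{"x":0,"y":0,"z":0,"ax":0,"ay":0,"az":0},{"x":0,"y":0,"z":0,"ax":0,"ay":0,"az":0}]'
python3 -m handwheel '[{"x":0,"y":0,"z":-0.005,"ax":0,"ay":0,"az":0},{"x":0,"y":0,"z":0,"ax":0,"ay":0,"az":0},{"x":0,"y":0,"z":0,"ax":0,"ay":0,"az":0},{"x":0,"y":0,"z":0,"ax":0,"ay":0,"az":0},{"x":0,"y":0,"z":-0.005,"ax":0,"ay":0,"az":0},{"x":0,"y":0,"z":0,"ax":0,"ay":0,"az":0},{"x":0,"y":0,"z":0,"ax":0,"ay":0,"az":0},{"x":0,"y":0,"z":0,"ax":0,"ay":0,"az":0}]'
```

```text
clock: 15.75
position: [505.1, -199.3, 103.1]
ee_rot: [0.033, 0.999, 0.0, -0.0]
contact_force: [-0.9, 0.3, -1.7]
gripper_width: 26.9
grasp_force: 60.2
clock: 16.55
position: [505.0, -199.4, 101.1]
ee_rot: [0.033, 0.999, 0.0, -0.0]
contact_force: [-0.4, 0.2, -0.7]
gripper_width: 26.9
grasp_force: 60.1
```

```bash
python3 - <<'E'
from h import *
for P in([505,-197.3,96.5],[505,-197.3,124.5],[505,-197.3,86],[505,-197.3,115],[496.2,-173.4,100.5],[524.8,-151.5,86]): 
  q=proj("side",P);print(P,np.round(q,1),"crop",384+(q[0]-255)*4.6,(q[1]-140)*4.6)
E
```

```text
[505, -197.3, 96.5] [295.6 164.6] crop 570.8604890986214 113.30302447641718
[505, -197.3, 124.5] [295.9 156.3] crop 572.0486621890385 75.17990131923091
[505, -197.3, 86] [295.5 167.7] crop 570.420691744527 127.38654691391895
[505, -197.3, 115] [295.8 159.2] crop 571.6430140321029 88.20762069276502
[496.2, -173.4, 100.5] [297.2 166.8] crop 578.3027187427363 123.3874403886105
[524.8, -151.5, 86] [286.7 173.2] crop 529.8402249424196 152.8788448771438
```

No force 8 mm below the face, and the earlier picture's collar row agrees with the height relation (predicted 75, seen about 72). The spigot is in the bore, so continue gently.

```bash
python3 -m handwheel '[{"x":0,"y":0,"z":-0.01,"ax":0,"ay":0,"az":0},{"x":0,"y":0,"z":0,"ax":0,"ay":0,"az":0},{"x":0,"y":0,"z":-0.01,"ax":0,"ay":0,"az":0},{"x":0,"y":0,"z":0,"ax":0,"ay":0,"az":0},{"x":0,"y":0,"z":-0.01,"ax":0,"ay":0,"az":0},{"x":0,"y":0,"z":0,"ax":0,"ay":0,"az":0},{"x":0,"y":0,"z":0,"ax":0,"ay":0,"az":0},{"x":0,"y":0,"z":0,"ax":0,"ay":0,"az":0}]'
python3 -m handwheel '[{"x":0,"y":0,"z":-0.01,"ax":0,"ay":0,"az":0},{"x":0,"y":0,"z":0,"ax":0,"ay":0,"az":0},{"x":0,"y":0,"z":-0.01,"ax":0,"ay":0,"az":0},{"x":0,"y":0,"z":0,"ax":0,"ay":0,"az":0},{"x":0,"y":0,"z":-0.01,"ax":0,"ay":0,"az":0},{"x":0,"y":0,"z":0,"ax":0,"ay":0,"az":0},{"x":0,"y":0,"z":0,"ax":0,"ay":0,"az":0},{"x":0,"y":0,"z":0,"ax":0,"ay":0,"az":0}]'
```

```text
clock: 17.35
position: [505.1, -199.3, 95.1]
ee_rot: [0.033, 0.999, 0.0, -0.0]
contact_force: [-0.2, -0.1, -2.2]
gripper_width: 26.9
grasp_force: 60.1
clock: 18.15
position: [505.1, -199.4, 89.3]
ee_rot: [0.033, 0.999, -0.0, 0.0]
contact_force: [-0.8, 0.4, 0.1]
gripper_width: 27.2
grasp_force: 60.3
```

```bash
python3 -m handwheel '[{"x":0,"y":0,"z":-0.01,"ax":0,"ay":0,"az":0},{"x":0,"y":0,"z":0,"ax":0,"ay":0,"az":0},{"x":0,"y":0,"z":-0.01,"ax":0,"ay":0,"az":0},{"x":0,"y":0,"z":0,"ax":0,"ay":0,"az":0},{"x":0,"y":0,"z":-0.01,"ax":0,"ay":0,"az":0},{"x":0,"y":0,"z":0,"ax":0,"ay":0,"az":0},{"x":0,"y":0,"z":0,"ax":0,"ay":0,"az":0},{"x":0,"y":0,"z":0,"ax":0,"ay":0,"az":0}]'
python3 -m handwheel '[{"x":0,"y":0,"z":-0.004,"ax":0,"ay":0,"az":0},{"x":0,"y":0,"z":0,"ax":0,"ay":0,"az":0},{"x":0,"y":0,"z":0,"ax":0,"ay":0,"az":0},{"x":0,"y":0,"z":-0.004,"ax":0,"ay":0,"az":0},{"x":0,"y":0,"z":0,"ax":0,"ay":0,"az":0},{"x":0,"y":0,"z":0,"ax":0,"ay":0,"az":0},{"x":0,"y":0,"z":0,"ax":0,"ay":0,"az":0},{"x":0,"y":0,"z":0,"ax":0,"ay":0,"az":0}]'
```

```text
clock: 18.95
position: [505.2, -199.4, 83.4]
ee_rot: [0.033, 0.999, -0.0, 0.0]
contact_force: [-1.8, 0.9, 4.9]
gripper_width: 26.7
grasp_force: 61.0
clock: 19.75
position: [505.2, -199.4, 82.1]
ee_rot: [0.033, 0.999, -0.0, 0.0]
contact_force: [-3.1, 1.5, 7.3]
gripper_width: 26.9
grasp_force: 61.1
```

```bash
python3 -m handwheel '[{"x":-0.002,"y":0.001,"z":-0.002,"ax":0,"ay":0,"az":0},{"x":0,"y":0,"z":0,"ax":0,"ay":0,"az":0},{"x":0,"y":0,"z":0,"ax":0,"ay":0,"az":0},{"x":0,"y":0,"z":-0.001,"ax":0,"ay":0,"az":0},{"x":0,"y":0,"z":0,"ax":0,"ay":0,"az":0},{"x":0,"y":0,"z":0,"ax":0,"ay":0,"az":0},{"x":0,"y":0,"z":0,"ax":0,"ay":0,"az":0},{"x":0,"y":0,"z":0,"ax":0,"ay":0,"az":0}]'
```

```text
clock: 20.55
position: [505.2, -199.4, 81.8]
ee_rot: [0.033, 0.999, -0.0, 0.001]
contact_force: [-2.6, 0.6, 7.3]
gripper_width: 26.8
grasp_force: 61.2
```

```bash
python3 -m handwheel '[{"x":-0.002,"y":0,"z":-0.002,"ax":0,"ay":0,"az":0},{"x":0,"y":0,"z":0,"ax":0,"ay":0,"az":0},{"x":0,"y":0,"z":0,"ax":0,"ay":0,"az":0},{"x":0,"y":0,"z":-0.002,"ax":0,"ay":0,"az":0},{"x":0,"y":0,"z":0,"ax":0,"ay":0,"az":0},{"x":0,"y":0,"z":0,"ax":0,"ay":0,"az":0},{"x":0,"y":0,"z":0,"ax":0,"ay":0,"az":0},{"x":0,"y":0,"z":0,"ax":0,"ay":0,"az":0}]'
```

```text
clock: 21.35
position: [505.2, -199.4, 81.3]
ee_rot: [0.033, 0.999, -0.0, 0.001]
contact_force: [-1.8, 0.8, 8.0]
gripper_width: 26.9
grasp_force: 61.4
```

```bash
python3 -m handwheel '[{"x":0,"y":0,"z":-0.002,"ax":0,"ay":0,"az":0},{"x":0,"y":0,"z":0,"ax":0,"ay":0,"az":0},{"x":0,"y":0,"z":0,"ax":0,"ay":0,"az":0},{"x":0,"y":0,"z":-0.002,"ax":0,"ay":0,"az":0},{"x":0,"y":0,"z":0,"ax":0,"ay":0,"az":0},{"x":0,"y":0,"z":0,"ax":0,"ay":0,"az":0},{"x":0,"y":0,"z":0,"ax":0,"ay":0,"az":0},{"x":0,"y":0,"z":0,"ax":0,"ay":0,"az":0}]'
```

```text
clock: 22.15
position: [505.2, -199.4, 81.2]
ee_rot: [0.033, 0.999, -0.0, 0.001]
contact_force: [-3.8, 2.4, 12.3]
gripper_width: 26.9
grasp_force: 61.9
```

Seated: z has stalled at 81.2 and the force has risen to 12 N. Now turn with a light hold-down.

```bash
python3 -m handwheel '[{"x":0,"y":0,"z":0,"ax":0,"ay":0,"az":-0.03},{"x":0,"y":0,"z":0,"ax":0,"ay":0,"az":-0.03},{"x":0,"y":0,"z":0,"ax":0,"ay":0,"az":-0.03},{"x":0,"y":0,"z":0,"ax":0,"ay":0,"az":-0.03},{"x":0,"y":0,"z":0,"ax":0,"ay":0,"az":-0.03},{"x":0,"y":0,"z":0,"ax":0,"ay":0,"az":-0.03},{"x":0,"y":0,"z":0,"ax":0,"ay":0,"az":0},{"x":0,"y":0,"z":0,"ax":0,"ay":0,"az":0}]'
python3 -c "
from h import *
s=arm.read_state();print(s['wrist_torque'],s['joints'],R.from_quat(s['ee_rot']).as_euler('ZYX',degrees=True))"
```

```text
clock: 22.95
position: [505.2, -199.4, 81.2]
ee_rot: [0.173, 0.985, -0.0, 0.001]
contact_force: [-4.1, 2.3, 11.5]
gripper_width: 26.6
grasp_force: 61.8
[ 0.63690101  1.27551301 -0.0452947 ] [-7.67677540e-02  3.65591996e-01 -3.57759860e-01  1.13482422e-03
 -8.45204917e-01 -1.84287155e+00] [ 1.60055876e+02  1.36676853e-01 -1.79987532e+02]
```

```bash
python3 -m handwheel '[{"x":0,"y":0,"z":0,"ax":0,"ay":0,"az":-0.05},{"x":0,"y":0,"z":0,"ax":0,"ay":0,"az":-0.05},{"x":0,"y":0,"z":0,"ax":0,"ay":0,"az":-0.05},{"x":0,"y":0,"z":0,"ax":0,"ay":0,"az":-0.05},{"x":0,"y":0,"z":0,"ax":0,"ay":0,"az":-0.05},{"x":0,"y":0,"z":0,"ax":0,"ay":0,"az":-0.05},{"x":0,"y":0,"z":0,"ax":0,"ay":0,"az":0},{"x":0,"y":0,"z":0,"ax":0,"ay":0,"az":0}]'
python3 -c "
from h import *
s=arm.read_state();print(s['wrist_torque'],s['joints'],R.from_quat(s['ee_rot']).as_euler('ZYX',degrees=True))"
```

```text
clock: 23.75
position: [505.1, -199.5, 81.2]
ee_rot: [0.398, 0.917, -0.0, 0.001]
contact_force: [-4.4, 1.6, 12.3]
gripper_width: 27.0
grasp_force: 61.8
[ 0.52310261  1.38600915 -0.00524494] [-7.68284179e-02  3.65600255e-01 -3.57850742e-01  1.32920588e-03
 -8.45412645e-01 -2.31416411e+00] [1.33056655e+02 1.20135294e-01 1.79967099e+02]
```

```bash
python3 -m handwheel '[{"x":0,"y":0,"z":0,"ax":0,"ay":0,"az":-0.01},{"x":0,"y":0,"z":0,"ax":0,"ay":0,"az":-0.01},{"x":0,"y":0,"z":0,"ax":0,"ay":0,"az":-0.01},{"x":0,"y":0,"z":0,"ax":0,"ay":0,"az":-0.01},{"x":0,"y":0,"z":0,"ax":0,"ay":0,"az":-0.01},{"x":0,"y":0,"z":0,"ax":0,"ay":0,"az":0},{"x":0,"y":0,"z":0,"ax":0,"ay":0,"az":0},{"x":0,"y":0,"z":0,"ax":0,"ay":0,"az":0}]'
python3 -c "
from h import *
s=arm.read_state();print(s['wrist_torque'],s['contact_force'],R.from_quat(s['ee_rot']).as_euler('ZYX',degrees=True))"
```

```text
clock: 24.55
position: [505.0, -199.4, 81.2]
ee_rot: [0.434, 0.901, -0.0, 0.001]
contact_force: [-3.1, 1.6, 11.8]
gripper_width: 27.0
grasp_force: 61.8
[0.56649356 1.41229241 0.00677156] [-3.08320932  1.61596333 11.83433371] [1.28562481e+02 1.14760523e-01 1.79957384e+02]
```

```bash
python3 -m handwheel '[{"x":0,"y":0,"z":0,"ax":0,"ay":0,"az":-0.01},{"x":0,"y":0,"z":0,"ax":0,"ay":0,"az":0},{"x":0,"y":0,"z":0,"ax":0,"ay":0,"az":-0.01},{"x":0,"y":0,"z":0,"ax":0,"ay":0,"az":0},{"x":0,"y":0,"z":0,"ax":0,"ay":0,"az":0},{"x":0,"y":0,"z":0,"ax":0,"ay":0,"az":0},{"x":0,"y":0,"z":0,"ax":0,"ay":0,"az":0},{"x":0,"y":0,"z":0,"ax":0,"ay":0,"az":0}]'
python3 -c "
from h import *
s=arm.read_state();print(s['wrist_torque'],s['contact_force'],R.from_quat(s['ee_rot']).as_euler('ZYX',degrees=True))"
```

```text
clock: 25.35
position: [504.9, -199.7, 81.2]
ee_rot: [0.448, 0.894, -0.0, 0.001]
contact_force: [-4.7, 1.8, 11.6]
gripper_width: 27.2
grasp_force: 61.8
[0.41613466 1.51736857 0.19349684] [-4.69028139  1.84013241 11.58025091] [1.26817694e+02 1.15898529e-01 1.79988889e+02]
```

Torque has begun to rise (0.19 N m) at 53°, so the ears are against the shanks. Ease up so the ears meet the washers, then open.

```bash
python3 -m handwheel '[{"x":0,"y":0,"z":0.004,"ax":0,"ay":0,"az":0},{"x":0,"y":0,"z":0.004,"ax":0,"ay":0,"az":0},{"x":0,"y":0,"z":0.003,"ax":0,"ay":0,"az":0},{"x":0,"y":0,"z":0.003,"ax":0,"ay":0,"az":0},{"x":0,"y":0,"z":0,"ax":0,"ay":0,"az":0},{"x":0,"y":0,"z":0,"ax":0,"ay":0,"az":0},{"x":0,"y":0,"z":0,"ax":0,"ay":0,"az":0},{"x":0,"y":0,"z":0,"ax":0,"ay":0,"az":0}]'
```

```text
clock: 26.15
position: [504.8, -199.5, 82.6]
ee_rot: [0.448, 0.894, -0.0, 0.001]
contact_force: [-2.4, -1.1, 6.8]
gripper_width: 26.8
grasp_force: 60.9
```

```bash
python3 -m handwheel '[{"x":0,"y":0,"z":0.003,"ax":0,"ay":0,"az":0},{"x":0,"y":0,"z":0.002,"ax":0,"ay":0,"az":0},{"x":0,"y":0,"z":0,"ax":0,"ay":0,"az":0},{"x":0,"y":0,"z":0,"ax":0,"ay":0,"az":0},{"x":0,"y":0,"z":0,"ax":0,"ay":0,"az":0},{"x":0,"y":0,"z":0,"ax":0,"ay":0,"az":0},{"x":0,"y":0,"z":0,"ax":0,"ay":0,"az":0},{"x":0,"y":0,"z":0,"ax":0,"ay":0,"az":0}]'
python3 -c "
from h import *
s=arm.read_state();print(s['wrist_torque'],s['contact_force'],R.from_quat(s['ee_rot']).as_euler('ZYX',degrees=True))"
```

```text
clock: 26.95
position: [504.6, -199.3, 83.3]
ee_rot: [0.448, 0.894, -0.0, 0.0]
contact_force: [-1.4, -3.1, 5.4]
gripper_width: 27.2
grasp_force: 60.8
[-1.17210742  0.33554898  0.21579598] [-1.39870477 -3.12614973  5.39196824] [1.26720148e+02 4.35987791e-02 1.79980788e+02]
```

```bash
python3 -m handwheel '[{"x":0,"y":0,"z":0,"ax":0,"ay":0,"az":0},{"x":0,"y":0,"z":0,"ax":0,"ay":0,"az":0},{"x":0,"y":0,"z":0,"ax":0,"ay":0,"az":0},{"x":0,"y":0,"z":0,"ax":0,"ay":0,"az":0},{"x":0,"y":0,"z":0,"ax":0,"ay":0,"az":0},{"x":0,"y":0,"z":0,"ax":0,"ay":0,"az":0},{"x":0,"y":0,"z":0,"ax":0,"ay":0,"az":0},{"x":0,"y":0,"z":0,"ax":0,"ay":0,"az":0}]' 1
python3 -m handwheel '[{"x":0,"y":0,"z":0.05,"ax":0,"ay":0,"az":0},{"x":0,"y":0,"z":0.1,"ax":0,"ay":0,"az":0},{"x":0,"y":0,"z":0.2,"ax":0,"ay":0,"az":0},{"x":0,"y":0,"z":0.2,"ax":0,"ay":0,"az":0},{"x":-0.1,"y":-0.2,"z":0,"ax":0,"ay":0,"az":0},{"x":-0.1,"y":-0.2,"z":0,"ax":0,"ay":0,"az":0},{"x":-0.1,"y":-0.2,"z":0,"ax":0,"ay":0,"az":0},{"x":-0.1,"y":-0.2,"z":0,"ax":0,"ay":0,"az":0}]'
python3 -m handwheel '[{"x":-0.1,"y":-0.2,"z":0,"ax":0,"ay":0,"az":0},{"x":-0.1,"y":-0.2,"z":0,"ax":0,"ay":0,"az":0},{"x":-0.1,"y":-0.2,"z":0,"ax":0,"ay":0,"az":0},{"x":-0.1,"y":-0.2,"z":0,"ax":0,"ay":0,"az":0},{"x":0,"y":0,"z":0,"ax":0,"ay":0,"az":0},{"x":0,"y":0,"z":0,"ax":0,"ay":0,"az":0},{"x":0,"y":0,"z":0,"ax":0,"ay":0,"az":0},{"x":0,"y":0,"z":0,"ax":0,"ay":0,"az":0}]'
python3 - <<'E'
from h import *
m=np.zeros((500,790,3),np.uint8);t=arm.get_image("top")[...,::-1];s=arm.get_image("side")[...,::-1]
cv2.imwrite("pics/topE.png",t)
A=cv2.resize(t[160:260,385:465],None,fx=5,fy=5,interpolation=cv2.INTER_CUBIC);B=cv2.resize(s[145:205,265:335],None,fx=5.5,fy=5.5,interpolation=cv2.INTER_CUBIC)
m[:500,:400]=A;m[:B.shape[0],400:400+B.shape[1]]=B;cv2.imwrite("pics/end.png",m)
E
```

```text
clock: 27.75
position: [504.3, -199.1, 83.1]
ee_rot: [0.449, 0.894, 0.0, 0.0]
contact_force: [0.3, 1.3, -0.2]
gripper_width: 85.7
grasp_force: 0.0
clock: 28.55
position: [423.6, -360.5, 194.4]
ee_rot: [0.448, 0.894, -0.0, 0.001]
contact_force: [1.5, 0.0, 0.3]
gripper_width: 85.3
grasp_force: 0.0
clock: 29.35
position: [345.1, -518.2, 193.7]
ee_rot: [0.448, 0.894, -0.0, 0.0]
contact_force: [0.1, 0.1, 0.8]
gripper_width: 85.1
grasp_force: 0.0
```

View pics/end.png

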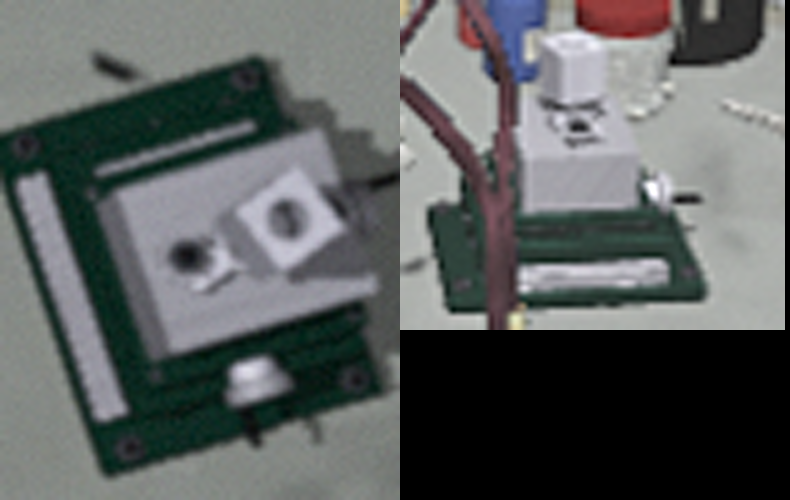

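The top crop shows the nest upright with its socket at (289,220). Its left ear runs under the screw at (190,257), against the shank. A quick numeric check, then hand in.

```bash
python3 - <<'E'
from h import *
T=lambda u,v:(385+u/5,160+v/5)
print("socket",at("top",*T(289,220),136.5))
c=[at("top",*T(*p),136.5) for p in((236,215),(297,167),(347,222),(283,273))]
for i in range(4): d=c[(i+1)%4]-c[i];print(np.linalg.norm(d),np.degrees(np.arctan2(d[1],d[0])))
E
```

```text
socket [ 504.95357476 -199.599027    136.5       ]
28.63673831133264 -50.589618166453455
26.369832654347956 -138.73633273350276
30.072367096214112 129.6609123213675
26.493937457274775 38.1504942297135
```

```bash
python3 -c "
from bench import arm
print(arm.job_done())"
```

```text
the job is handed in; nothing more can be done
None
```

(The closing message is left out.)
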